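# Pack the long and the short carton into their rows

## Task

Finish the two rows on the packing table: put the longest of the loose striped cartons into the empty place in the tray of long cartons, and the shortest loose one into the empty place in the tray of short cartons. Each must lie flat on the tray's floor, side by side with the cartons already packed there and parallel to them.

Things in the scene. Friction and masses are not known exactly. Their poses are not given: they have to be found in the camera images.
- carton_long_center (a point): Centre of the longest loose carton: black box, magenta and lime bands round its middle, 120 mm long, 36 wide, 36 high, flat on the table, along its y axis; z up, centre 18 mm above its underside. Grip across the 36 mm. Three alike lie mid-table, 120, 95 and 70 mm long; the 95 mm one goes in neither tray and is not part of the job.
- tray_long_place (a point): Centre of the empty place, on the floor (4 mm above the table) of the fixed cardboard tray (to the left or right) with two packed 120 mm cartons fixed side by side in its half nearer the robot, tops at 40 mm. x: along the row, away from them; y: along their length; z up. The place is 128 mm (x) by 150 mm (y), walls 4 mm thick, 24 mm high.
- carton_short_center (a point): Centre of the shortest loose carton: black box, magenta and lime bands round its middle, 70 mm long, 36 wide, 36 high, flat on the table, along its y axis; z up, centre 18 mm above its underside. Grip across the 36 mm. Three alike lie mid-table, 120, 95 and 70 mm long; the 95 mm one goes in neither tray and is not part of the job.
- tray_short_place (a point): Centre of the empty place, on the floor (4 mm above the table) of the fixed cardboard tray (to the left or right) with two packed 70 mm cartons fixed side by side in its half nearer the robot, tops at 40 mm. x: along the row, away from them; y: along their length; z up. The place is 128 mm (x) by 100 mm (y), walls 4 mm thick, 24 mm high.
Not all that is in view belongs to the job. Leave any turquoise or white look-alike of the part that bears carton_long_center alone. What is shaped like the part that bears carton_short_center but blue is not meant.

How it is judged:
By the outcome, as a careful person would: the job done as asked, in the order asked, and still so for the second after the job is handed in, with the robot touching nothing.
It also fails if it takes over 53 s, if anything falls off the work surface, if the arm or the gripper's body presses on something with over 40 N, if the wrist force passes 120 N, or if a joint passes its speed limit or range.

## Robot

A 6-joint arm with a two-finger parallel gripper is mounted at the origin on the work surface. World frame = base frame: x ahead of the robot, y to its left, z up, the work surface at z = 0. Lengths are in m, angles in rad, forces in N, time in s.
With the tool pointing down it reaches from about 0.25 to 0.725 m from the base axis. Payload 4 kg.
Tool frame: the origin (TCP) lies on the centre line of the jaws, within the pads' length; the fingertips stand 17 mm ahead of it and the grasp point (between the pads) lies 2 mm behind it; z points along the fingers, y is the line along which they close (so a half turn about z gives the same grasp; the last joint's range is limited). The gripper opens to 85 mm and grips with 20 to 120 N. Pads are 22 mm wide; open, the fingers measure 114 mm over their backs; the gripper's body (76 mm by 85 mm) begins 54 mm behind the grasp point. The pads swing forward as they close: fully open they stand 13 mm farther back than shut.
Start: joints at [-1.338, 0.241, 0.005, 1.335, 0, 1.571], TCP at [0.115, -0.487, 0.248] pointing down, gripper open.
Joint ranges: [-2.72, 2.72], [-1.05, 1.87], [-1.09, 1.28], [-1.99, 2.15], [-1.42, 1.44], [-3.14, 3.14]. Speed limits (rad/s): [2.79, 2.79, 3.14, 3.14, 3.14, 3.14].

## Interface

Orientations are given as a unit quaternion [x, y, z, w].
In Python, from workcell import bot, camera, get_calibration gives the robot as it stands.
- The arm moves only by the tool apply_moves, never from a script. Its argument "steps" is a list of rows, each a list of 3 entries, a list of its own where there are three numbers: the shift along the tool's x, y, z as a fraction of full scale, then the turn, a rotation vector about the tool's x, y, z as a fraction of full scale, then the opening, from 0 (shut) to 1 (fully open). A call has exactly 8 rows; each row shifts and turns the commanded pose from where the row before left it, along the tool's axes as they then stand; what a row does not reach is not made up. Full scale, the value 1, is 20 cm for a shift and pi rad for a turn. A row lasts 1/12 s, in which the tool goes at most 41.7 mm and 7.16 degrees, less where a joint would pass 70% of its speed; a pose out of reach is approached as far as the arm can. A call with a number of a shift or a turn outside -1 to 1 is refused whole. A call with a gripper value outside its range is refused whole. The fingers move at their own pace and stop on an object; the grip force is fixed at half the most. Time passes only in rows, so rows that do not move let the fingers close, or fill a call up. It gives the time, the measured TCP pose, the force, the opening and the grip force at its end, in the units of the state.
- bot.get_obs(): the state, without advancing time (a new reading comes with each control period).
- camera(name): name is "side" or "top"; returns (picture, depth): 400x640x3 uint8, red, green, blue; 400x640 float32, m along the optical axis (not along the pixel's ray), 0 where there is no reading.
- get_calibration(name): a dict with "fov_y" (degrees; the focal length in pixels is half the picture's height over the tangent of half this angle, whatever the lens; pixels are square), "cx", "cy" (the principal point, pixels), "rvec" (rotation vector, rad) and "tvec" (3), from world to camera coordinates, as OpenCV has them. Camera axes: x right, y down, z forward; pixel columns grow to the right and rows downward; lengths in m; the calibration is good to about 2 mm. A picture is of the moment at which its call begins. get_calibration takes no time and is no camera call.
- bot.job_done(): hands the job in; it is judged then, once.
The state is a dict: "clock": time; "joint_pos": joint angles; "joint_vel": joint speeds; "tau": joint torques, N m; "eef_pos": TCP position; "tool_rot": TCP orientation; "ft_force": force on the tool from outside, world axes, zero at the start; "ft_torque": the same for the moment, N m; "grip_width": finger opening in m; "grasp_force": force on a finger pad.
Only numpy, scipy, OpenCV 4.12 (cv2) and the standard library are available. Lean on these libraries where they do the work, as an engineer would, in place of code of your own. Each camera call takes 0.05 s, during which the arm holds its last target. There are 200 camera calls.

## Working session

There is one attempt and no reset: what is moved stays moved. The work goes in short steps, Python scripts to look and compute and a tool call to move; the robot and the scene stay as the last step left them, time stands still between calls to the robot, and variables do not carry over. Pictures are saved under pics/ and viewed, at most 10 in all, crops included, and the job is handed in when it is done.

Besides the shell and the picture viewer there is one more tool, called after ">>>" by a JSON object that holds its "method" and its "body", one argument or row to a line. apply_moves: Moves the arm, as the interface text tells. Its arguments: {"type":"object","properties":{"steps":{"type":"array"}},"required":["steps"]}

```bash
mkdir -p pics; cat > h.py <<'E'
import numpy as np, cv2
from workcell import bot, camera, get_calibration
def cal(n):
    c=get_calibration(n); R=cv2.Rodrigues(np.array(c['rvec'],float))[0]; t=np.array(c['tvec'],float).ravel()
    return 200/np.tan(np.radians(c['fov_y'])/2),c['cx'],c['cy'],R,t
def ray(n,px,z):
    f,cx,cy,R,t=cal(n); px=np.atleast_2d(px).astype(float)
    d=np.c_[(px[:,0]-cx)/f,(px[:,1]-cy)/f,np.ones(len(px))]@R; o=-R.T@t
    return o+d*((z-o[2])/d[:,2])[:,None]
def cloud(n,dep):
    f,cx,cy,R,t=cal(n); v,u=np.mgrid[:400,:640]
    P=np.stack([(u-cx)/f*dep,(v-cy)/f*dep,dep],-1)
    return (P-t)@R
E
python3 - <<'E'
from h import *
for n in('top','side'):
    p,d=camera(n); np.savez(f'pics/{n}0.npz',p=p,d=d); cv2.imwrite(f'pics/{n}0.png',p[:,:,::-1]); print(get_calibration(n))
print(bot.get_obs())
E
```

```text
{'fov_y': 57.10334219184371, 'cx': 315.2071725173072, 'cy': 198.66857368808235, 'rvec': array([ 2.13981512, -2.13403945,  0.18895669]), 'tvec': array([0.01252037, 0.56038775, 0.85108444])}
{'fov_y': 49.2101293768012, 'cx': 319.5161812309685, 'cy': 197.89028786512432, 'rvec': array([ 2.20576759, -0.18839773,  0.06613885]), 'tvec': array([-0.5444714 ,  0.10893175,  0.85427582])}
{'clock': 0.1, 'joint_pos': array([-1.33800788e+00,  2.41354601e-01,  3.88764125e-03,  1.33520285e+00,
       -8.19986847e-07,  1.57078052e+00]), 'joint_vel': array([ 0.00145807, -0.00186208,  0.00359525, -0.00108917, -0.00086987,
       -0.00180951]), 'tau': array([ 9.38905432e-04, -3.73138618e+01,  2.53009379e+01,  1.08439519e-02,
       -1.36948415e-04, -5.00781368e-06]), 'eef_pos': array([ 0.11522536, -0.48600638,  0.24750443]), 'tool_rot': array([ 9.93232483e-01,  1.16139388e-01, -1.09185286e-04, -9.30357797e-04]), 'ft_force': array([-0.07503093,  0.26635715,  0.09945369]), 'ft_torque': array([0.00448381, 0.03921188, 0.04015246]), 'grasp_force': 0.0, 'grip_width': 0.08538475737169693}
```

View pics/top0.png

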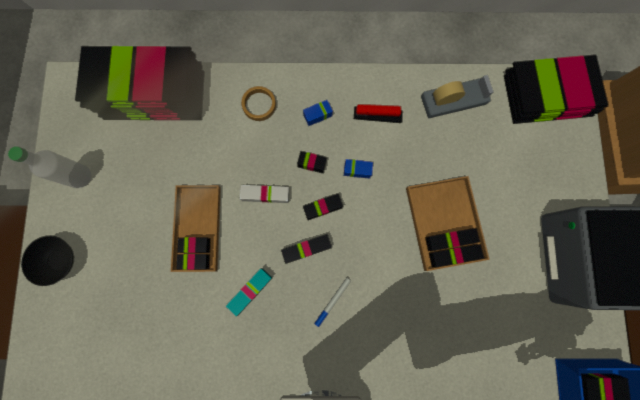

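View pics/side0.png

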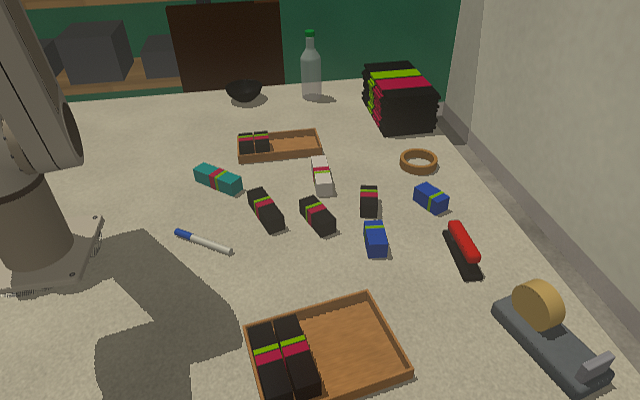

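Top view candidates are:
- **Black:** (307,248) longest, (323,206) middle and (312,161) shortest.
- **Look-alikes to leave:** turquoise (250,290), white (265,193), blue (318,112) and blue (358,168).
- **Not loose:** black stacks at the back, packed cartons and the carton in the blue bin at lower right.

The long tray is at (447,223) and the short tray at (196,228).

```bash
cat >> h.py <<'E'
def rect(pts):
    (c,s,a)=cv2.minAreaRect(pts.astype(np.float32)*1000)
    if s[0]<s[1]: a+=90; s=s[::-1]
    return np.round(c,1),np.round(s,1),round((a+90)%180-90,1)  # centre mm, (long,short), long-axis angle deg in world
def boxes(n,p,d,rois,zlo,zhi,maskf=None):
    W=cloud(n,d); out=[]
    for (x0,y0,x1,y1) in rois:
        m=np.zeros((400,640),np.uint8); m[y0:y1,x0:x1]=1
        m&=((W[...,2]>zlo)&(W[...,2]<zhi)&(d>0)).astype(np.uint8)
        if maskf is not None: m&=maskf(p).astype(np.uint8)
        k,l,st,_=cv2.connectedComponentsWithStats(m)
        i=1+np.argmax(st[1:,4]); q=W[l==i]
        out.append((rect(q[:,:2]),round(float(np.median(q[:,2]))*1000,1),len(q)))
    return out
E
python3 - <<'E'
from h import *
z=np.load('pics/top0.npz'); p,d=z['p'],z['d']
W=cloud('top',d); print('table z',np.median(W[300:340,180:220,2]), W[380,300])
print('loose long,mid,short'); 
for b in boxes('top',p,d,[(275,225,340,272),(295,188,350,225),(290,145,332,176)],.026,.050): print(b)
print('packed long, short')
for b in boxes('top',p,d,[(420,222,485,270),(172,230,218,272)],.034,.050): print(b)
print('tray outline >12mm')
for b in boxes('top',p,d,[(395,170,500,278),(162,175,230,280)],.014,.050): print(b)
# color check: tray floor brown
hsv=lambda p:cv2.cvtColor(p,cv2.COLOR_RGB2HSV)
print('floor brown')
for b in boxes('top',p,d,[(395,170,500,278),(162,175,230,280)],-.004,.012,lambda p:(hsv(p)[...,1]>90)&(hsv(p)[...,0]<25)): print(b)
q=p[135:285,160:345][:,:,::-1]; r=p[165:285,395:500][:,:,::-1]
q=cv2.resize(q,None,fx=2.6,fy=2.6,interpolation=2); r=cv2.resize(r,None,fx=2.6,fy=2.6,interpolation=2)
c=np.zeros((q.shape[0],q.shape[1]+r.shape[1],3),np.uint8); c[:,:q.shape[1]]=q; c[:r.shape[0],q.shape[1]:]=r
cv2.imwrite('pics/crop1.png',c)
E
```

```text
table z -0.0011282553269431703 [ 0.1308787   0.04896239 -0.00213549]
loose long,mid,short
((array([440.7,  35.7]), array([119.5,  36.6]), -71.5), 35.2, 748)
((array([545.5,  -5. ]), array([95. , 36.6]), -70.2), 35.3, 568)
((array([661.4,  22.8]), array([69.8, 36.9]), 75.7), 35.4, 408)
packed long, short
((array([ 425.1, -331.5]), array([120.8,  36.7]), -80.2), 39.2, 756)
((array([448.8, 311.1]), array([72.1, 36.1]), -89.9), 39.2, 453)
tray outline >12mm
((array([ 507. , -316.8]), array([214.4, 160.2]), 10.3), 38.0, 2314)
((array([492.3, 311.5]), array([213.3, 109.5]), 0.1), 22.4, 653)
floor brown
((array([ 508.1, -320.4]), array([206.5, 147.1]), 10.7), 3.3, 3036)
((array([492.9, 314.9]), array([206.3,  96.6]), 0.4), 3.2, 2171)
```

View pics/crop1.png

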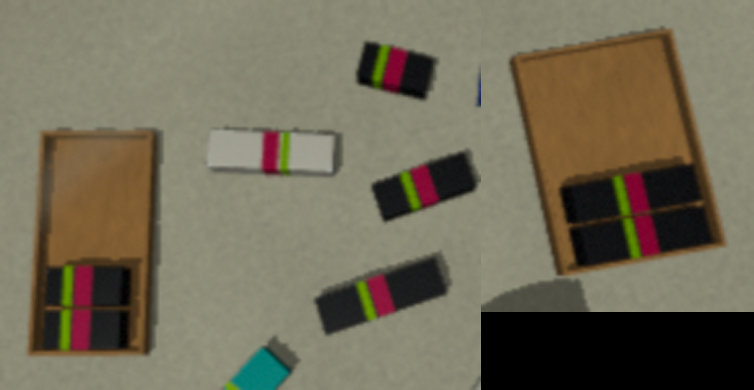

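The crop confirms the choice: the longest black carton is at crop (382,293), the shortest at (397,70), and the turquoise and white look-alikes are separate. Sizes (119.5x36.6 and 69.8x36.9 mm) and heights agree with the description. Tray axes are 10° (long) and 0° (short).

```bash
cat >> h.py <<'E'
from scipy.spatial.transform import Rotation as Ro
def plan(x,y,z,yaw,n,grip,o=None):
    "x,y,z mm; yaw deg = world angle of the tool's closing line (mod 180); prints n rows"
    o=o or bot.get_obs(); R=Ro.from_quat(o['tool_rot']); p=np.array(o['eef_pos'])
    ty=R.as_matrix()[:,1]; cur=np.degrees(np.arctan2(ty[1],ty[0]))
    yaw+=180*round((cur-yaw)/180)
    a=np.radians(yaw); T=Ro.from_matrix(np.array([[-np.sin(a),np.cos(a),0],[np.cos(a),np.sin(a),0],[0,0,-1]]).T)
    T=Ro.from_matrix(np.c_[[-np.sin(a),np.cos(a),0],[np.cos(a),np.sin(a),0],[0,0,-1]])
    rv=(R.inv()*T).as_rotvec(); step=(np.array([x,y,z])/1000-p)/n
    print('pos',np.round(p*1000,1),'yaw',round(cur,1),'turn/row deg',round(np.degrees(np.linalg.norm(rv))/n,2),'mm/row',round(np.linalg.norm(step)*1000,1))
    rows=[]
    for i in range(n):
        s=(R*Ro.from_rotvec(rv*i/n)).inv().apply(step)/.2
        rows.append([[float(round(v,3)) for v in s],[float(round(v,4)) for v in rv/n/np.pi],grip])
    print(str(rows).replace(' ',''))
E
python3 -c "
from h import *
plan(441,36,120,18.5,16,.8)"
```

```text
pos [ 115.2 -486.   247.5] yaw -76.7 turn/row deg 5.3 mm/row 39.3
[[[0.137,-0.135,0.04],[-0.0,0.0,0.0295],0.8],[[0.124,-0.147,0.04],[-0.0,0.0,0.0295],0.8],[[0.109,-0.158,0.04],[-0.0,0.0,0.0295],0.8],[[0.094,-0.167,0.04],[-0.0,0.0,0.0295],0.8],[[0.079,-0.175,0.04],[-0.0,0.0,0.0295],0.8],[[0.062,-0.182,0.04],[-0.0,0.0,0.0295],0.8],[[0.045,-0.187,0.04],[-0.0,0.0,0.0295],0.8],[[0.027,-0.19,0.04],[-0.0,0.0,0.0295],0.8],[[0.01,-0.192,0.04],[-0.0,0.0,0.0295],0.8],[[-0.008,-0.192,0.04],[-0.0,0.0,0.0295],0.8],[[-0.026,-0.191,0.04],[-0.0,0.0,0.0295],0.8],[[-0.043,-0.187,0.04],[-0.0,0.0,0.0295],0.8],[[-0.06,-0.183,0.04],[-0.0,0.0,0.0295],0.8],[[-0.077,-0.176,0.04],[-0.0,0.0,0.0295],0.8],[[-0.093,-0.168,0.04],[-0.0,0.0,0.0295],0.8],[[-0.108,-0.159,0.04],[-0.0,0.0,0.0295],0.8]]
```

```bash
sed -i 's|yaw+=180\*round((cur-yaw)/180)|yaw+=180*round((np.degrees(np.arctan2(y,x))-yaw)/180)|' h.py
python3 -c "
from h import *
plan(441,36,120,18.5,16,.8)"
```

```text
pos [ 115.2 -486.   247.5] yaw -76.7 turn/row deg 5.95 mm/row 39.3
[[[0.137,-0.135,0.04],[-0.0,-0.0,-0.033],0.8],[[0.15,-0.12,0.04],[-0.0,-0.0,-0.033],0.8],[[0.162,-0.104,0.04],[-0.0,-0.0,-0.033],0.8],[[0.172,-0.087,0.04],[-0.0,-0.0,-0.033],0.8],[[0.18,-0.069,0.04],[-0.0,-0.0,-0.033],0.8],[[0.186,-0.05,0.04],[-0.0,-0.0,-0.033],0.8],[[0.19,-0.03,0.04],[-0.0,-0.0,-0.033],0.8],[[0.192,-0.01,0.04],[-0.0,-0.0,-0.033],0.8],[[0.192,0.01,0.04],[-0.0,-0.0,-0.033],0.8],[[0.19,0.03,0.04],[-0.0,-0.0,-0.033],0.8],[[0.186,0.049,0.04],[-0.0,-0.0,-0.033],0.8],[[0.18,0.068,0.04],[-0.0,-0.0,-0.033],0.8],[[0.172,0.086,0.04],[-0.0,-0.0,-0.033],0.8],[[0.162,0.104,0.04],[-0.0,-0.0,-0.033],0.8],[[0.15,0.12,0.04],[-0.0,-0.0,-0.033],0.8],[[0.137,0.135,0.04],[-0.0,-0.0,-0.033],0.8]]
```

>>> {"method": "apply_moves", "body": {
  "steps": [
    [[0.137,-0.135,0.04],[0,0,-0.033],0.8],
    [[0.15,-0.12,0.04],[0,0,-0.033],0.8],
    [[0.162,-0.104,0.04],[0,0,-0.033],0.8],
    [[0.172,-0.087,0.04],[0,0,-0.033],0.8],
    [[0.18,-0.069,0.04],[0,0,-0.033],0.8],
    [[0.186,-0.05,0.04],[0,0,-0.033],0.8],
    [[0.19,-0.03,0.04],[0,0,-0.033],0.8],
    [[0.192,-0.01,0.04],[0,0,-0.033],0.8]
  ]
}}

```text
clock: 0.77
eef_pos: [0.2789, -0.2236, 0.1838]
tool_rot: [0.861, 0.508, 0.0, -0.0]
ft_force: [1.2, -0.6, 0.1]
grip_width: 0.0686
grasp_force: 0.0
```

>>> {"method": "apply_moves", "body": {
  "steps": [
    [[0.192,0.01,0.04],[0,0,-0.033],0.8],
    [[0.19,0.03,0.04],[0,0,-0.033],0.8],
    [[0.186,0.049,0.04],[0,0,-0.033],0.8],
    [[0.18,0.068,0.04],[0,0,-0.033],0.8],
    [[0.172,0.086,0.04],[0,0,-0.033],0.8],
    [[0.162,0.104,0.04],[0,0,-0.033],0.8],
    [[0.15,0.12,0.04],[0,0,-0.033],0.8],
    [[0.137,0.135,0.04],[0,0,-0.033],0.8]
  ]
}}

```text
clock: 1.43
eef_pos: [0.4425, 0.0372, 0.1197]
tool_rot: [0.583, 0.813, -0.0, -0.0]
ft_force: [-0.2, -1.2, -0.0]
grip_width: 0.0679
grasp_force: 0.0
```

```bash
python3 -c "
from h import *
plan(441,36,24,18.5,6,.8)"
```

```text
pos [442.5  37.2 119.7] yaw 18.7 turn/row deg 0.03 mm/row 15.9
[[[-0.001,-0.001,0.08],[-0.0,0.0,0.0002],0.8],[[-0.001,-0.001,0.08],[-0.0,0.0,0.0002],0.8],[[-0.001,-0.001,0.08],[-0.0,0.0,0.0002],0.8],[[-0.001,-0.001,0.08],[-0.0,0.0,0.0002],0.8],[[-0.001,-0.001,0.08],[-0.0,0.0,0.0002],0.8],[[-0.001,-0.001,0.08],[-0.0,0.0,0.0002],0.8]]
```

>>> {"method": "apply_moves", "body": {
  "steps": [
    [[-0.001,-0.001,0.08],[0,0,0],0.8],
    [[-0.001,-0.001,0.08],[0,0,0],0.8],
    [[-0.001,-0.001,0.08],[0,0,0],0.8],
    [[-0.001,-0.001,0.08],[0,0,0],0.8],
    [[-0.001,-0.001,0.08],[0,0,0],0.8],
    [[-0.001,-0.001,0.08],[0,0,0],0.8],
    [[0,0,0],[0,0,0],0.8],
    [[0,0,0],[0,0,0],0.6]
  ]
}}

```text
clock: 2.1
eef_pos: [0.4402, 0.0336, 0.0235]
tool_rot: [0.585, 0.811, -0.001, -0.001]
ft_force: [-0.4, 0.5, 0.4]
grip_width: 0.0573
grasp_force: 0.0
```

>>> {"method": "apply_moves", "body": {
  "steps": [
    [[0,0,0],[0,0,0],0],
    [[0,0,0],[0,0,0],0],
    [[0,0,0],[0,0,0],0],
    [[0,0,0],[0,0,0],0],
    [[0,0,0],[0,0,0],0],
    [[0,0,0],[0,0,0],0],
    [[0,0,0],[0,0,0],0],
    [[0,0,0],[0,0,0],0]
  ]
}}

```text
clock: 2.77
eef_pos: [0.4424, 0.0338, 0.0254]
tool_rot: [0.585, 0.811, 0.001, 0.001]
ft_force: [-0.7, 0.5, 5.6]
grip_width: 0.0351
grasp_force: 61.1
```

>>> {"method": "apply_moves", "body": {
  "steps": [
    [[0,0,-0.03],[0,0,0],0],
    [[0,0,-0.06],[0,0,0],0],
    [[0,0,-0.08],[0,0,0],0],
    [[0,0,-0.08],[0,0,0],0],
    [[0,0,-0.08],[0,0,0],0],
    [[0,0,-0.06],[0,0,0],0],
    [[0,0,-0.03],[0,0,0],0],
    [[0,0,0],[0,0,0],0]
  ]
}}

```text
clock: 3.43
eef_pos: [0.4423, 0.0338, 0.1097]
tool_rot: [0.585, 0.811, 0.001, 0.001]
ft_force: [0.5, -0.1, -1.2]
grip_width: 0.0351
grasp_force: 60.1
```

```bash
python3 -c "
from h import *
plan(527.7,-313.3,105,10,16,0)
p,d=camera('side'); cv2.imwrite('pics/s1.png',p[60:360,150:550,::-1])"
```

```text
pos [442.3  33.8 109.7] yaw 18.4 turn/row deg 0.52 mm/row 22.3
[[[-0.111,-0.009,0.002],[0.0001,0.0,0.0029],0],[[-0.111,-0.008,0.002],[0.0001,0.0,0.0029],0],[[-0.111,-0.007,0.002],[0.0001,0.0,0.0029],0],[[-0.112,-0.006,0.002],[0.0001,0.0,0.0029],0],[[-0.112,-0.005,0.002],[0.0001,0.0,0.0029],0],[[-0.112,-0.004,0.002],[0.0001,0.0,0.0029],0],[[-0.112,-0.003,0.002],[0.0001,0.0,0.0029],0],[[-0.112,-0.002,0.002],[0.0001,0.0,0.0029],0],[[-0.112,-0.001,0.002],[0.0001,0.0,0.0029],0],[[-0.112,0.0,0.002],[0.0001,0.0,0.0029],0],[[-0.112,0.001,0.002],[0.0001,0.0,0.0029],0],[[-0.112,0.002,0.001],[0.0001,0.0,0.0029],0],[[-0.112,0.003,0.001],[0.0001,0.0,0.0029],0],[[-0.112,0.004,0.001],[0.0001,0.0,0.0029],0],[[-0.112,0.005,0.001],[0.0001,0.0,0.0029],0],[[-0.112,0.006,0.001],[0.0001,0.0,0.0029],0]]
```

View pics/s1.png

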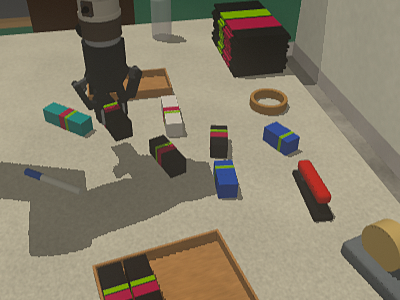

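The carton is held level in the jaws (crop about (118,118)) and the other cartons are undisturbed.

>>> {"method": "apply_moves", "body": {
  "steps": [
    [[-0.06,-0.009,0],[0,0,0.003],0],
    [[-0.111,-0.008,0],[0,0,0.003],0],
    [[-0.111,-0.007,0],[0,0,0.003],0],
    [[-0.112,-0.006,0],[0,0,0.003],0],
    [[-0.112,-0.005,0],[0,0,0.003],0],
    [[-0.112,-0.004,0],[0,0,0.003],0],
    [[-0.112,-0.003,0],[0,0,0.003],0],
    [[-0.112,-0.002,0],[0,0,0.003],0]
  ]
}}

```text
clock: 4.15
eef_pos: [0.4795, -0.1312, 0.1069]
tool_rot: [0.615, 0.788, -0.001, -0.001]
ft_force: [0.1, 0.2, -1.5]
grip_width: 0.0353
grasp_force: 60.2
```

>>> {"method": "apply_moves", "body": {
  "steps": [
    [[-0.112,-0.001,0],[0,0,0.003],0],
    [[-0.112,0,0],[0,0,0.003],0],
    [[-0.112,0.001,0],[0,0,0.003],0],
    [[-0.112,0.002,0],[0,0,0.003],0],
    [[-0.112,0.003,0],[0,0,0.003],0],
    [[-0.112,0.004,0],[0,0,0.003],0],
    [[-0.112,0.005,0],[0,0,0.003],0],
    [[-0.06,0.006,0],[0,0,0.003],0]
  ]
}}

```text
clock: 4.82
eef_pos: [0.5198, -0.2966, 0.1065]
tool_rot: [0.645, 0.764, -0.001, -0.001]
ft_force: [-0.4, 0.0, -1.3]
grip_width: 0.0347
grasp_force: 60.2
```

```bash
python3 -c "
from h import *
p,d=camera('top')
print(boxes('top',p,d,[(420,222,485,270)],.034,.050))
cv2.imwrite('pics/t1.png',cv2.resize(p[150:300,360:540,::-1],None,fx=2.5,fy=2.5))
plan(528,-315.5,105,10,8,0)"
```

```text
[((array([ 425. , -331.3]), array([121.2,  36.6]), -79.4), 39.1, 753)]
pos [ 520.3 -298.1  106.5] yaw 9.5 turn/row deg 0.06 mm/row 2.4
[[[-0.012,0.003,0.001],[-0.0,0.0,-0.0003],0],[[-0.012,0.003,0.001],[-0.0,0.0,-0.0003],0],[[-0.012,0.003,0.001],[-0.0,0.0,-0.0003],0],[[-0.012,0.003,0.001],[-0.0,0.0,-0.0003],0],[[-0.012,0.003,0.001],[-0.0,0.0,-0.0003],0],[[-0.012,0.003,0.001],[-0.0,0.0,-0.0003],0],[[-0.012,0.003,0.001],[-0.0,0.0,-0.0003],0],[[-0.012,0.003,0.001],[-0.0,0.0,-0.0003],0]]
```

View pics/t1.png

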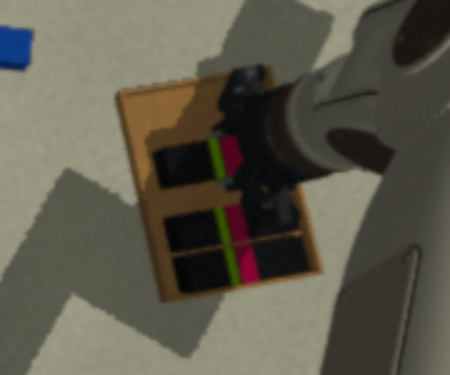

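The carton is over the empty place (crop about (215,160)), parallel to the packed ones, with its bands in line. I'll correct the position, then descend.

>>> {"method": "apply_moves", "body": {
  "steps": [
    [[-0.012,0.003,0],[0,0,0],0],
    [[-0.012,0.003,0.02],[0,0,-0.001],0],
    [[-0.012,0.003,0.05],[0,0,-0.001],0],
    [[-0.012,0.003,0.07],[0,0,0],0],
    [[-0.012,0.003,0.08],[0,0,0],0],
    [[-0.012,0.003,0.07],[0,0,0],0],
    [[-0.012,0.003,0.05],[0,0,0],0],
    [[-0.012,0.003,0.03],[0,0,0],0]
  ]
}}

```text
clock: 5.53
eef_pos: [0.5271, -0.3112, 0.0319]
tool_rot: [0.642, 0.767, -0.0, -0.002]
ft_force: [-0.4, 0.2, -1.3]
grip_width: 0.0354
grasp_force: 60.1
```

>>> {"method": "apply_moves", "body": {
  "steps": [
    [[0,0,0.005],[0,0,0],0],
    [[0,0,0],[0,0,0],0],
    [[0,0,0],[0,0,0],0],
    [[0,0,0],[0,0,0],0],
    [[0,0,0],[0,0,0],0],
    [[0,0,0],[0,0,0],0],
    [[0,0,0],[0,0,0],0],
    [[0,0,0],[0,0,0],0]
  ]
}}

```text
clock: 6.2
eef_pos: [0.5284, -0.3126, 0.0336]
tool_rot: [0.642, 0.767, 0.0, 0.0]
ft_force: [0.8, -0.3, -1.3]
grip_width: 0.0354
grasp_force: 60.1
```

>>> {"method": "apply_moves", "body": {
  "steps": [
    [[-0.006,0,0.005],[0,0,0],0],
    [[-0.006,0,0.005],[0,0,0],0],
    [[0,0,0.004],[0,0,0],0],
    [[0,0,0.003],[0,0,0],0],
    [[0,0,0],[0,0,0],0],
    [[0,0,0],[0,0,0],0],
    [[0,0,0],[0,0,0],0],
    [[0,0,0],[0,0,0],0]
  ]
}}

```text
clock: 6.87
eef_pos: [0.5288, -0.3149, 0.0299]
tool_rot: [0.642, 0.767, 0.0, 0.0]
ft_force: [-0.1, -0.2, -0.7]
grip_width: 0.0348
grasp_force: 60.2
```

>>> {"method": "apply_moves", "body": {
  "steps": [
    [[0,0,0.003],[0,0,0],0],
    [[0,0,0.003],[0,0,0],0],
    [[0,0,0.002],[0,0,0],0],
    [[0,0,0],[0,0,0],0],
    [[0,0,0],[0,0,0],0],
    [[0,0,0],[0,0,0],0],
    [[0,0,0],[0,0,0],0],
    [[0,0,0],[0,0,0],0]
  ]
}}

```text
clock: 7.53
eef_pos: [0.5288, -0.315, 0.0295]
tool_rot: [0.642, 0.767, 0.0, 0.0]
ft_force: [-2.2, 1.2, 5.3]
grip_width: 0.0349
grasp_force: 61.0
```

Contact with the floor (5 N, and z stops at 29.5 mm). I'll release to a limited opening, then lift.

>>> {"method": "apply_moves", "body": {
  "steps": [
    [[0,0,-0.004],[0,0,0],0.45],
    [[0,0,0],[0,0,0],0.55],
    [[0,0,0],[0,0,0],0.6],
    [[0,0,0],[0,0,0],0.6],
    [[0,0,0],[0,0,0],0.6],
    [[0,0,0],[0,0,0],0.6],
    [[0,0,0],[0,0,0],0.6],
    [[0,0,0],[0,0,0],0.6]
  ]
}}

```text
clock: 8.2
eef_pos: [0.5287, -0.3149, 0.029]
tool_rot: [0.642, 0.767, -0.0, -0.0]
ft_force: [-0.0, 0.7, -0.1]
grip_width: 0.0509
grasp_force: 0.0
```

>>> {"method": "apply_moves", "body": {
  "steps": [
    [[0,0,-0.03],[0,0,0],0.6],
    [[0,0,-0.05],[0,0,0],0.6],
    [[0,0,-0.07],[0,0,0],0.6],
    [[0,0,-0.1],[0,0,0],0.6],
    [[0,0,-0.1],[0,0,0],0.6],
    [[0,0,-0.08],[0,0,0],0.6],
    [[0,0,-0.06],[0,0,0],0.6],
    [[0,0,-0.03],[0,0,0],0.6]
  ]
}}

```text
clock: 8.87
eef_pos: [0.53, -0.3157, 0.1366]
tool_rot: [0.642, 0.767, 0.0, 0.002]
ft_force: [0.2, 0.4, 0.4]
grip_width: 0.0513
grasp_force: 0.0
```

```bash
python3 -c "
from h import *
plan(661,23,125,-14.3,16,.8)"
```

```text
pos [ 530.  -315.7  136.6] yaw 10.1 turn/row deg 1.52 mm/row 22.7
[[[0.097,0.059,0.004],[0.0001,0.0,0.0085],0.8],[[0.099,0.056,0.004],[0.0001,0.0,0.0085],0.8],[[0.1,0.054,0.004],[0.0001,0.0,0.0085],0.8],[[0.101,0.051,0.004],[0.0001,0.0,0.0085],0.8],[[0.103,0.048,0.004],[0.0001,0.0,0.0085],0.8],[[0.104,0.045,0.004],[0.0001,0.0,0.0085],0.8],[[0.105,0.043,0.004],[0.0001,0.0,0.0085],0.8],[[0.106,0.04,0.004],[0.0001,0.0,0.0085],0.8],[[0.107,0.037,0.004],[0.0001,0.0,0.0085],0.8],[[0.108,0.034,0.004],[0.0001,0.0,0.0085],0.8],[[0.109,0.031,0.004],[0.0001,0.0,0.0085],0.8],[[0.11,0.028,0.004],[0.0001,0.0,0.0085],0.8],[[0.111,0.025,0.004],[0.0001,0.0,0.0085],0.8],[[0.111,0.022,0.004],[0.0001,0.0,0.0085],0.8],[[0.112,0.019,0.004],[0.0001,0.0,0.0085],0.8],[[0.112,0.017,0.004],[0.0001,0.0,0.0085],0.8]]
```

>>> {"method": "apply_moves", "body": {
  "steps": [
    [[0.097,0.059,0.004],[0,0,0.0085],0.8],
    [[0.099,0.056,0.004],[0,0,0.0085],0.8],
    [[0.1,0.054,0.004],[0,0,0.0085],0.8],
    [[0.101,0.051,0.004],[0,0,0.0085],0.8],
    [[0.103,0.048,0.004],[0,0,0.0085],0.8],
    [[0.104,0.045,0.004],[0,0,0.0085],0.8],
    [[0.105,0.043,0.004],[0,0,0.0085],0.8],
    [[0.106,0.04,0.004],[0,0,0.0085],0.8]
  ]
}}

```text
clock: 9.53
eef_pos: [0.5945, -0.1446, 0.1269]
tool_rot: [0.721, 0.693, -0.0, 0.0]
ft_force: [0.5, 0.2, 0.3]
grip_width: 0.0684
grasp_force: 0.0
```

>>> {"method": "apply_moves", "body": {
  "steps": [
    [[0.107,0.037,0.004],[0,0,0.0085],0.8],
    [[0.108,0.034,0.004],[0,0,0.0085],0.8],
    [[0.109,0.031,0.004],[0,0,0.0085],0.8],
    [[0.11,0.028,0.004],[0,0,0.0085],0.8],
    [[0.111,0.025,0.004],[0,0,0.0085],0.8],
    [[0.111,0.022,0.004],[0,0,0.0085],0.8],
    [[0.112,0.019,0.004],[0,0,0.0085],0.8],
    [[0.112,0.017,0.004],[0,0,0.0085],0.8]
  ]
}}

```text
clock: 10.2
eef_pos: [0.6597, 0.0247, 0.1205]
tool_rot: [0.79, 0.613, -0.0, -0.0]
ft_force: [-0.5, -0.9, 0.7]
grip_width: 0.0686
grasp_force: 0.0
```

```bash
python3 - <<'E'
from h import *
p,d=camera('top'); W=cloud('top',d)
print(boxes('top',p,d,[(420,222,485,270),(412,190,478,240)],.034,.050))
cv2.imwrite('pics/t2.png',cv2.resize(p[130:290,270:510,::-1],None,fx=2.5,fy=2.5))
plan(661,23,24,-14.3,7,.8)
E
```

```text
[((array([ 425.2, -331.4]), array([120.5,  36.4]), -79.2), 39.2, 756), ((array([ 529.1, -312.5]), array([120.1,  36.3]), -79.5), 39.2, 717)]
pos [661.2  29.3 120.2] yaw -14.2 turn/row deg 0.03 mm/row 13.8
[[[-0.005,0.001,0.069],[0.0,-0.0002,0.0],0.8],[[-0.005,0.001,0.069],[0.0,-0.0002,0.0],0.8],[[-0.005,0.001,0.069],[0.0,-0.0002,0.0],0.8],[[-0.005,0.001,0.069],[0.0,-0.0002,0.0],0.8],[[-0.004,0.001,0.069],[0.0,-0.0002,0.0],0.8],[[-0.004,0.001,0.069],[0.0,-0.0002,0.0],0.8],[[-0.004,0.001,0.069],[0.0,-0.0002,0.0],0.8]]
```

View pics/t2.png

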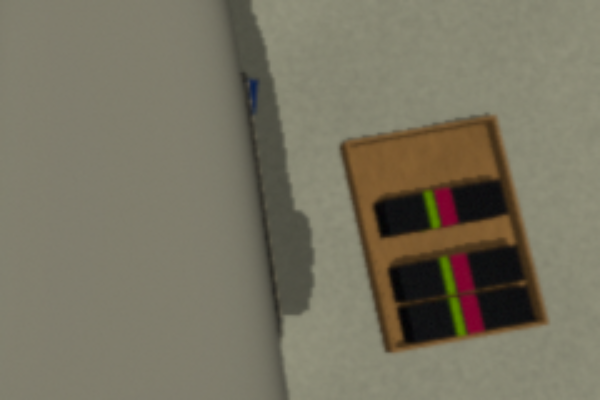

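The long carton is flat (top 39.2 mm, same as the packed ones), parallel and in line, at crop (440,208). Next, the short one.

>>> {"method": "apply_moves", "body": {
  "steps": [
    [[-0.005,0.001,0.069],[0,0,0],0.8],
    [[-0.005,0.001,0.069],[0,0,0],0.8],
    [[-0.005,0.001,0.069],[0,0,0],0.8],
    [[-0.005,0.001,0.069],[0,0,0],0.8],
    [[-0.004,0.001,0.069],[0,0,0],0.8],
    [[-0.004,0.001,0.069],[0,0,0],0.8],
    [[-0.004,0.001,0.065],[0,0,0],0.8],
    [[0,0,0],[0,0,0],0.8]
  ]
}}

```text
clock: 10.92
eef_pos: [0.6569, 0.0167, 0.0214]
tool_rot: [0.79, 0.613, -0.002, -0.002]
ft_force: [-1.3, 1.1, -1.3]
grip_width: 0.068
grasp_force: 0.0
```

>>> {"method": "apply_moves", "body": {
  "steps": [
    [[0,0,0],[0,0,0],0],
    [[0,0,0],[0,0,0],0],
    [[0,0,0],[0,0,0],0],
    [[0,0,0],[0,0,0],0],
    [[0,0,0],[0,0,0],0],
    [[0,0,0],[0,0,0],0],
    [[0,0,0],[0,0,0],0],
    [[0,0,0],[0,0,0],0]
  ]
}}

```text
clock: 11.58
eef_pos: [0.6605, 0.0171, 0.0261]
tool_rot: [0.79, 0.613, 0.001, 0.001]
ft_force: [-0.2, 0.7, 6.6]
grip_width: 0.0352
grasp_force: 60.5
```

>>> {"method": "apply_moves", "body": {
  "steps": [
    [[0,0,-0.03],[0,0,0],0],
    [[0,0,-0.06],[0,0,0],0],
    [[0,0,-0.08],[0,0,0],0],
    [[0,0,-0.08],[0,0,0],0],
    [[0,0,-0.08],[0,0,0],0],
    [[0,0,-0.06],[0,0,0],0],
    [[0,0,-0.03],[0,0,0],0],
    [[0,0,0],[0,0,0],0]
  ]
}}

```text
clock: 12.25
eef_pos: [0.6605, 0.0171, 0.1109]
tool_rot: [0.79, 0.613, 0.001, 0.001]
ft_force: [0.8, -0.0, -0.7]
grip_width: 0.0351
grasp_force: 59.9
```

```bash
python3 -c "
from h import *
plan(513.5,311,107,0,16,0)"
```

```text
pos [660.5  17.1 110.9] yaw -14.4 turn/row deg 0.9 mm/row 20.5
[[[0.078,-0.067,0.001],[0.0001,-0.0,-0.005],0],[[0.079,-0.066,0.001],[0.0001,-0.0,-0.005],0],[[0.08,-0.065,0.001],[0.0001,-0.0,-0.005],0],[[0.081,-0.064,0.001],[0.0001,-0.0,-0.005],0],[[0.082,-0.062,0.001],[0.0001,-0.0,-0.005],0],[[0.083,-0.061,0.001],[0.0001,-0.0,-0.005],0],[[0.084,-0.06,0.001],[0.0001,-0.0,-0.005],0],[[0.084,-0.058,0.001],[0.0001,-0.0,-0.005],0],[[0.085,-0.057,0.001],[0.0001,-0.0,-0.005],0],[[0.086,-0.056,0.001],[0.0001,-0.0,-0.005],0],[[0.087,-0.054,0.001],[0.0001,-0.0,-0.005],0],[[0.088,-0.053,0.001],[0.0001,-0.0,-0.005],0],[[0.089,-0.052,0.001],[0.0001,-0.0,-0.005],0],[[0.09,-0.05,0.001],[0.0001,-0.0,-0.005],0],[[0.09,-0.049,0.001],[0.0001,-0.0,-0.005],0],[[0.091,-0.047,0.001],[0.0001,-0.0,-0.005],0]]
```

>>> {"method": "apply_moves", "body": {
  "steps": [
    [[0.04,-0.035,0],[0,0,-0.005],0],
    [[0.079,-0.066,0],[0,0,-0.005],0],
    [[0.08,-0.065,0],[0,0,-0.005],0],
    [[0.081,-0.064,0],[0,0,-0.005],0],
    [[0.082,-0.062,0],[0,0,-0.005],0],
    [[0.083,-0.061,0],[0,0,-0.005],0],
    [[0.084,-0.06,0],[0,0,-0.005],0],
    [[0.084,-0.058,0],[0,0,-0.005],0]
  ]
}}

```text
clock: 12.92
eef_pos: [0.5882, 0.1567, 0.107]
tool_rot: [0.749, 0.662, -0.001, -0.001]
ft_force: [-0.3, 0.6, -0.1]
grip_width: 0.0352
grasp_force: 59.9
```

>>> {"method": "apply_moves", "body": {
  "steps": [
    [[0.085,-0.057,0],[0,0,-0.005],0],
    [[0.086,-0.056,0],[0,0,-0.005],0],
    [[0.087,-0.054,0],[0,0,-0.005],0],
    [[0.088,-0.053,0],[0,0,-0.005],0],
    [[0.089,-0.052,0],[0,0,-0.005],0],
    [[0.09,-0.05,0],[0,0,-0.005],0],
    [[0.09,-0.049,0],[0,0,-0.005],0],
    [[0.05,-0.03,0],[0,0,-0.005],0]
  ]
}}

```text
clock: 13.58
eef_pos: [0.5176, 0.2959, 0.1071]
tool_rot: [0.706, 0.709, -0.001, -0.001]
ft_force: [0.1, -0.4, -0.9]
grip_width: 0.0351
grasp_force: 59.9
```

```bash
python3 -c "
from h import *
p,d=camera('top')
print(boxes('top',p,d,[(172,230,218,272)],.034,.050))
cv2.imwrite('pics/t3.png',cv2.resize(p[150:300,130:310,::-1],None,fx=2.5,fy=2.5))
plan(513.5,305.5,107,0,8,0)"
```

```text
[((array([409.6, 310.5]), array([70.9, 33.1]), -89.9), 39.0, 446)]
pos [517.  297.1 107.2] yaw 0.4 turn/row deg 0.05 mm/row 1.1
[[[0.005,-0.002,0.0],[-0.0001,-0.0,0.0003],0],[[0.005,-0.002,0.0],[-0.0001,-0.0,0.0003],0],[[0.005,-0.002,0.0],[-0.0001,-0.0,0.0003],0],[[0.005,-0.002,0.0],[-0.0001,-0.0,0.0003],0],[[0.005,-0.002,0.0],[-0.0001,-0.0,0.0003],0],[[0.005,-0.002,0.0],[-0.0001,-0.0,0.0003],0],[[0.005,-0.002,0.0],[-0.0001,-0.0,0.0003],0],[[0.005,-0.002,0.0],[-0.0001,-0.0,0.0003],0]]
```

View pics/t3.png

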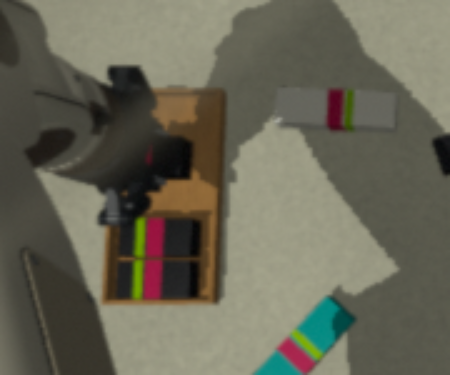

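The short carton is over its empty place (crop about (172,158)), parallel to the packed pair. Descending.

>>> {"method": "apply_moves", "body": {
  "steps": [
    [[0.005,-0.002,0],[0,0,0],0],
    [[0.005,-0.002,0.02],[0,0,0.001],0],
    [[0.005,-0.002,0.05],[0,0,0.001],0],
    [[0.005,-0.002,0.07],[0,0,0],0],
    [[0.005,-0.002,0.08],[0,0,0],0],
    [[0.005,-0.002,0.07],[0,0,0],0],
    [[0.005,-0.002,0.05],[0,0,0],0],
    [[0.005,-0.002,0.025],[0,0,0],0]
  ]
}}

```text
clock: 14.3
eef_pos: [0.5161, 0.3005, 0.033]
tool_rot: [0.71, 0.704, -0.002, -0.0]
ft_force: [0.1, 0.2, -0.1]
grip_width: 0.0347
grasp_force: 59.9
```

>>> {"method": "apply_moves", "body": {
  "steps": [
    [[0,0,0],[0,0,0],0],
    [[0,0,0],[0,0,0],0],
    [[0,0,0],[0,0,0],0],
    [[0,0,0],[0,0,0],0],
    [[0,0,0],[0,0,0],0],
    [[0,0,0],[0,0,0],0],
    [[0,0,0],[0,0,0],0],
    [[0,0,0],[0,0,0],0]
  ]
}}

```text
clock: 14.97
eef_pos: [0.517, 0.3022, 0.0358]
tool_rot: [0.709, 0.705, 0.0, 0.0]
ft_force: [0.0, 0.5, -1.1]
grip_width: 0.035
grasp_force: 59.9
```

>>> {"method": "apply_moves", "body": {
  "steps": [
    [[0.008,-0.004,0.008],[0,0,-0.001],0],
    [[0.008,-0.004,0.008],[0,0,0],0],
    [[0,0,0.006],[0,0,0],0],
    [[0,0,0.004],[0,0,0],0],
    [[0,0,0.002],[0,0,0],0],
    [[0,0,0],[0,0,0],0],
    [[0,0,0],[0,0,0],0],
    [[0,0,0],[0,0,0],0]
  ]
}}

```text
clock: 15.63
eef_pos: [0.5151, 0.3054, 0.0301]
tool_rot: [0.708, 0.706, -0.0, -0.0]
ft_force: [-2.6, -0.1, 3.1]
grip_width: 0.035
grasp_force: 60.2
```

>>> {"method": "apply_moves", "body": {
  "steps": [
    [[0,0,0.002],[0,0,0],0],
    [[0,0,0.002],[0,0,0],0],
    [[0,0,0],[0,0,0],0],
    [[0,0,0],[0,0,0],0],
    [[0,0,0],[0,0,0],0],
    [[0,0,0],[0,0,0],0],
    [[0,0,0],[0,0,0],0],
    [[0,0,0],[0,0,0],0]
  ]
}}

```text
clock: 16.3
eef_pos: [0.5151, 0.3054, 0.03]
tool_rot: [0.708, 0.706, 0.0, -0.0]
ft_force: [-4.1, -1.0, 6.6]
grip_width: 0.0348
grasp_force: 61.1
```

On the floor. Release and lift, then move aside.

>>> {"method": "apply_moves", "body": {
  "steps": [
    [[0,0,-0.005],[0,0,0],0.45],
    [[0,0,0],[0,0,0],0.55],
    [[0,0,0],[0,0,0],0.6],
    [[0,0,0],[0,0,0],0.6],
    [[0,0,0],[0,0,0],0.6],
    [[0,0,0],[0,0,0],0.6],
    [[0,0,0],[0,0,0],0.6],
    [[0,0,0],[0,0,0],0.6]
  ]
}}

```text
clock: 16.97
eef_pos: [0.5153, 0.3053, 0.03]
tool_rot: [0.708, 0.706, -0.0, -0.0]
ft_force: [-0.1, -0.8, -1.2]
grip_width: 0.0512
grasp_force: 0.0
```

>>> {"method": "apply_moves", "body": {
  "steps": [
    [[0,0,-0.03],[0,0,0],0.6],
    [[0,0,-0.05],[0,0,0],0.6],
    [[0,0,-0.1],[0,0,0],0.6],
    [[0,0,-0.12],[0,0,0],0.6],
    [[0,0,-0.12],[0,0,0],0.6],
    [[0,0,-0.12],[0,0,0],0.6],
    [[0,0,-0.12],[0,0,0],0.6],
    [[0,0,-0.08],[0,0,0],0.6]
  ]
}}

```text
clock: 17.63
eef_pos: [0.5163, 0.3059, 0.1823]
tool_rot: [0.708, 0.706, 0.002, 0.001]
ft_force: [-0.2, 0.9, 0.4]
grip_width: 0.0513
grasp_force: 0.0
```

>>> {"method": "apply_moves", "body": {
  "steps": [
    [[-0.08,0.04,0],[0,0,0],0.6],
    [[-0.15,0.06,0],[0,0,0],0.6],
    [[-0.18,0.06,0],[0,0,0],0.6],
    [[-0.18,0.06,0],[0,0,0],0.6],
    [[-0.18,0.06,0],[0,0,0],0.6],
    [[-0.15,0.06,0],[0,0,0],0.6],
    [[-0.08,0.04,0],[0,0,0],0.6],
    [[0,0,0],[0,0,0],0.6]
  ]
}}

```text
clock: 18.3
eef_pos: [0.5925, 0.1011, 0.1794]
tool_rot: [0.71, 0.704, 0.001, 0.001]
ft_force: [0.3, 0.1, -0.5]
grip_width: 0.0514
grasp_force: 0.0
```

```bash
python3 - <<'E'
from h import *
p,d=camera('top')
for b in boxes('top',p,d,[(420,222,485,270),(412,190,478,240),(172,230,218,272),(172,195,220,233)],.034,.050): print(b)
cv2.imwrite('pics/t4.png',p[:,:,::-1])
E
```

```text
((array([ 425.1, -331.6]), array([121. ,  36.5]), -79.4), 39.4, 760)
((array([ 529.2, -312.6]), array([120.8,  36.4]), -79.8), 39.4, 717)
((array([466.7, 345.4]), array([0., 0.]), 0.0), 38.9, 1)
((array([504.2, 345.4]), array([7.3, 0.7]), 7.5), 39.3, 4)
```

View pics/t4.png

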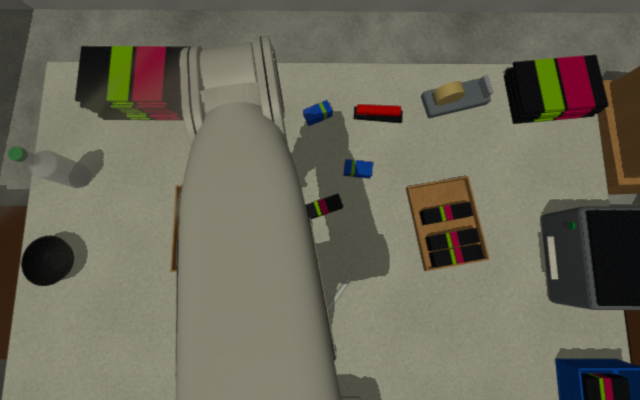

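The long tray is good. The forearm hides the short tray (about (196,228)), so I'll swing farther right.

>>> {"method": "apply_moves", "body": {
  "steps": [
    [[-0.08,0,0],[0,0,0],0.6],
    [[-0.15,0,0],[0,0,0],0.6],
    [[-0.18,0,0],[0,0,0],0.6],
    [[-0.18,0,0],[0,0,0],0.6],
    [[-0.18,0,0],[0,0,0],0.6],
    [[-0.15,0,0],[0,0,0],0.6],
    [[-0.08,0,0],[0,0,0],0.6],
    [[0,0,0],[0,0,0],0.6]
  ]
}}

```text
clock: 19.02
eef_pos: [0.5901, -0.0972, 0.1789]
tool_rot: [0.709, 0.705, 0.0, 0.001]
ft_force: [0.4, 0.5, -0.6]
grip_width: 0.0511
grasp_force: 0.0
```

```bash
python3 - <<'E'
from h import *
p,d=camera('top')
for b in boxes('top',p,d,[(172,234,218,272),(172,195,220,233)],.034,.050): print(b)
cv2.imwrite('pics/t5.png',cv2.resize(p[150:320,130:350,::-1],None,fx=2.5,fy=2.5))
E
```

```text
((array([448.9, 310.9]), array([71. , 36.2]), -89.8), 39.1, 454)
((array([515.5, 310.4]), array([71.2, 35.1]), -89.7), 39.1, 437)
```

View pics/t5.png

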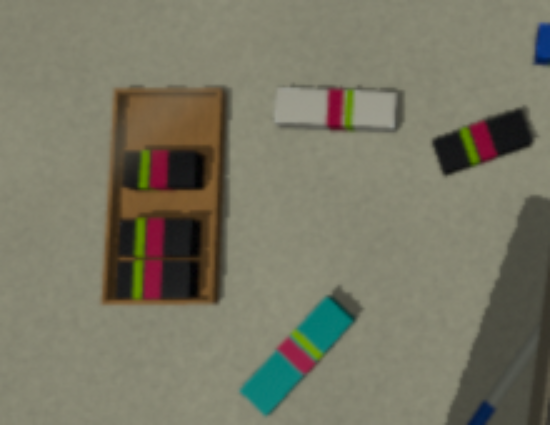

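The short carton is at crop (163,170): flat (top 39.1 mm), parallel (-89.7° against -89.8°) and in line. The look-alikes and the 95 mm carton are untouched.

```bash
python3 -c "
from workcell import bot
print(bot.job_done())"
```

```text
the job is handed in; nothing more can be done
None
```

The job is handed in: the longest and then the shortest carton now lie flat in their trays, parallel to the packed ones with a gap of about 30 mm left for the gripper fingers, at about 19 s on the robot clock.

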